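Slide the loaded soldering board home into its notches

ROBOT

A 6-joint arm with a two-finger parallel gripper is mounted at the origin on the work surface. World frame = base frame: x ahead of the robot, y to its left, z up, the work surface at z = 0. Lengths are in m, angles in rad, forces in N, time in s.
With the tool pointing down it reaches from about 0.35 to 0.8 m from the base axis. Payload 7.3 kg.
Tool frame: the origin (TCP) lies between the finger pads; the fingertips stand 8 mm ahead of it and the grasp point (between the pads) lies 11 mm behind it (bot.finger_overhang is the distance from the TCP to the fingertips, in m); z points along the fingers, y is the line along which they close (so a half turn about z gives the same grasp; the last joint's range is limited). The gripper opens to 85 mm and grips with 20 to 120 N. Pads are 22 mm wide; open, the fingers measure 114 mm over their backs; the gripper's body (76 mm by 85 mm) begins 54 mm behind the grasp point. The pads swing forward as they close: fully open they stand 13 mm farther back than shut.
Start: joints at [1.053, 0.342, 1.524, -0, 1.275, -0.146], TCP at [0.191, 0.489, 0.239] pointing down, gripper open.
Joint ranges: [-2.53, 2.53], [-0.77, 2.02], [0.04, 2.7], [-1, 4.14], [0.28, 2.66], [-3.11, 3.11]. Speed limits (rad/s): [2.57, 2.57, 3.14, 3.14, 3.14, 3.14].

INTERFACE

Orientations are given as a rotation vector (axis times angle).
In Python, from rig import bot gives the robot as it stands.
- The arm moves only by the shell command python3 -m creep 'ROWS' [OPENING] [FORCE]. ROWS is JSON, a list of rows, each an object of numbers: "dx", "dy", "dz": the shift along the world's x, y, z in units of 25 mm (1.0 is 25 mm); "roll": the turn about the world's z in units of 8 degrees (1.0 is 8 degrees). A call has 1 to 12 rows; each row shifts and turns the commanded pose from where the row before left it; what a row does not reach is not made up. A row lasts 1/8 s, in which the tool goes at most 62.5 mm and 10.7 degrees, less where a joint would pass 70% of its speed; a pose out of reach is approached as far as the arm can. A call is refused whole if a number of a shift passes 1 or a number of a turn 1, either way. A call with a gripper value outside its range is refused whole. OPENING is the finger opening in mm, from 0 to 85.4, set as the call begins (- or left out, the last holds). The fingers move at their own pace and stop on an object; FORCE is the grip in N (left out, the last holds). Time passes only in rows, so rows that do not move let the fingers close. It gives the time, the measured TCP pose, the force, the opening and the grip force at its end, in the units of the state.
- bot.get_state(): the state, without advancing time (a new reading comes with each control period).
- bot.read_camera(name): name is "scene" or "top" or "wrist"; returns a dict with "image" (400x640x3 uint8, red, green, blue), "fx", "fy", "cx", "cy" (pixels), "xyz" and "rotation" of the camera in the world; the wrist camera has in their place "mount" (4x4, takes a point from camera to tool coordinates, whose origin is the TCP and whose axes are the flange's). Camera axes: x right, y down, z forward; pixel columns grow to the right and rows downward; lengths in m; the calibration is good to about 2 mm. A picture is of the moment at which its call begins: read the wrist's pose just before it. There is no depth.
- bot.close_job(): hands the job in; it is judged then, once.
The state is a dict: "clock": time; "joints": joint angles; "joint_vel": joint speeds; "effort": joint torques, N m; "tool_pos": TCP position; "tcp_rot": TCP orientation; "contact_force": force on the tool from outside, world axes, zero at the start; "wrist_torque": the same for the moment, N m; "grip_width": finger opening in m; "grasp_force": force on a finger pad.
Only numpy, scipy, OpenCV 4.12 (cv2) and the standard library are available. Lean on these libraries where they do the work, as an engineer would, in place of code of your own. Each camera call takes 0.05 s, during which the arm holds its last target. There are 200 camera calls.

TASK

The loaded soldering board is standing short of its place on the steel rails. With a fingertip, gently push it by its edge farthest from the third hand, along the rails towards the third hand, until you feel it drop into the locating notches and it lies fully home and flat, then take the hand away. Do not grip or lift anything or ram the board; the charcoal block, the ring on it and the little dish must ride along untouched, and everything else on the bench, the third hand included, stays as it is.

Things in the scene. Friction and masses are not known exactly. Their poses are not given: they have to be found in the camera images.
- cradle: Fixed steel cradle, 340 x 137 mm. Origin on the bench on its centre line; +x runs along the rails in the push direction. Two waxed rails, tops 22 mm up, lie 47 to 65 mm either side, x -175 to +165 mm, inside guide lips 36 mm high (2.5 mm play). Open between them but for 8 mm high cross bars near both ends; a 36 mm plate closes the far end. White lines on the lips mark where the home board's near edge stands.
- notch_near (a point): Mid-point between the near notches, at rail-top height on the centre line (x = -20 mm in the cradle's frame). Each rail has two upright-walled notches 16 mm long (along x) and 8 mm deep: this one and one 144 mm further on. The board drops when its two cross bars are over them.
- board: Soldering board, loose on the rails: off-white slab in a steel pan, 180 (x, along the rails) x 126 x 20 mm, about 0.6 kg. Origin: centre of its flat underside, 28 mm above the bench while it rides, 22 mm once dropped home. Two cross bars under it at x = -72 and +72 mm, 10 mm wide, 6 mm proud. Home is x = 52 mm in the cradle's frame (3 mm play); it starts 45 to 110 mm short of that.
- board_edge (a point): Centre of the board's near edge, the upright steel face 126 mm wide and 20 mm high at its -x end (the push face), half-way up: 38 mm above the bench while the board rides on the rails, 32 mm when home (then 38 mm on the near side of the cradle's origin). 1 to 3 N slide the board; once it has dropped, the notch walls stop it dead. Pushed slowly (under 0.1 m/s) it always drops.
- charcoal: Black charcoal block 70 x 45 x 25 mm lying on the board near its middle, loose, not fixed. Origin at the centre of its underside. Its top is 73 mm above the bench at the start.
- gold_ring: Gold-coloured ring, 23 mm outside, 5 mm high, lying flat and loose on the charcoal block. Origin at the centre of its underside.
- flux_dish: White ceramic dish 44 mm across and 18 mm high standing loose on the board, near its far end. Origin at the centre of its underside.
- third_hand: Third hand, fixed: cast foot 105 x 85 mm and column 111 mm high (140 mm with screws), standing beyond the far end of the rails on their centre line. Origin under the foot; its cross-locking tweezers reach 200 mm to its -x, back over the cradle, the tips 98 mm above the bench and about above the middle of the board when that is home.
- hammer: Hammer 230 mm long lying on the bench, bystander. Origin on the bench under its middle, handle to -x.
- tweezers: Steel tweezers 160 mm long lying on the bench, bystander. Origin on the bench under their middle.
- flux_jar: Amber jar with black cap, 56 mm across, 75 mm high, bystander. Origin under its centre.
- quench_bowl: Green glass bowl 100 mm across, 45 mm high, bystander. Origin under its centre.
- bur_block: Wooden block 100 x 60 x 32 mm with steel burs standing in it, 55 mm high in all, bystander. Origin under its centre.
Things that resemble listed ones, but are neither listed nor needed, are in the scene too. Several things have the shape of the charcoal; the one meant has the colours described above. What is shaped like the board but blue is not meant.

How it is judged:
At the end, for the whole second after the job is handed in: The board is at rest, home in both pairs of notches: its origin within 5.5 mm of x = 52 mm in the cradle's frame, its underside down on the rails (22 mm above the bench, +2/-3 mm) and level within 0.02 rad; the charcoal block and the dish still stand on it and the ring lies on the charcoal block (x of board in the frame of cradle between 0.0465 and 0.0575 m and z of board in the frame of cradle between 0.019 and 0.024 m and angle between board's own z axis and vertical below 0.02 rad and linear speed of board below 0.01 m/s and horizontal distance between gold_ring and charcoal below 0.03 m and not (angle between any of charcoal, flux_dish's own z axis and vertical above 0.3 rad or z of any of charcoal, flux_dish in the frame of board below 0.015 m or z of gold_ring in the frame of charcoal below 0.02 m)); the robot touches nothing.
It fails at once if the board is lifted off its rails (more than 6 mm above riding height, or tipped more than 0.1 rad) (z of board in the frame of cradle above 0.034 m or angle between board's own z axis and vertical above 0.1 rad).
It fails at once if the charcoal block, the ring or the dish is touched by the robot (over 0.5 N) or picked up (contact force between any of the fingers, the arm and charcoal above 0.5 N or contact force between any of the fingers, the arm and gold_ring above 0.5 N or contact force between any of the fingers, the arm and flux_dish above 0.5 N or z of any of charcoal, flux_dish in the frame of board above 0.03 m or z of gold_ring in the frame of charcoal above 0.035 m).
It fails at once if the charcoal block or the dish topples or falls off the board, or the ring falls off the block (angle between any of charcoal, flux_dish's own z axis and vertical above 0.3 rad or z of any of charcoal, flux_dish in the frame of board below 0.015 m or z of gold_ring in the frame of charcoal below 0.02 m).
It fails at once if the board is rammed: the robot pushes on it with more than 50 N (contact force between any of the fingers, the arm and board above 50 N).
It fails at once if the robot knocks against the third hand (over 3 N) or a bystander on the bench (hammer, tweezers, jar, bowl, bur block) is moved by more than 15 mm (contact force between any of the fingers, the arm and third_hand above 3 N or distance of any of hammer, tweezers, flux_jar, quench_bowl, bur_block from where it was at the start of the episode above 0.015 m).
It also fails if it takes over 32 s, if anything falls off the work surface, if the arm or the gripper's body presses on something with over 40 N, if the wrist force passes 120 N, or if a joint passes its speed limit or range.

## Working session

There is one attempt and no reset: what is moved stays moved. The work goes in short steps, Python scripts to look and compute and a shell command to move; the robot and the scene stay as the last step left them, time stands still between calls to the robot, and variables do not carry over. Pictures are saved under pics/ and viewed, at most 10 in all, crops included, and the job is handed in when it is done.

```bash
mkdir -p pics
python3 - <<'E'
from rig import bot
import cv2,pickle
d={}
for n in("scene","top"):
    c=bot.read_camera(n);d[n]=c
    cv2.imwrite(f"pics/{n}0.png",c["image"][:,:,::-1])
    print(n,c["fx"],c["cx"],c["cy"],c["xyz"],c["rotation"])
pickle.dump(d,open("cams.pkl","wb"))
s=bot.get_state();print(s["clock"],s["tool_pos"],s["tcp_rot"])
E
```

```text
scene 416.2868735102029 319.94474580521404 198.5078763847876 [1.0725821  0.92053844 1.01511132] [-0.71054764 -2.58039117  1.13108081]
top 453.18819013396063 323.8970052612356 198.0121168123633 [0.35802699 0.05107921 1.31895397] [-2.11745831  2.17399234 -0.14291326]
0.1 [0.19054739 0.48884694 0.2387199 ] [-5.80671657e-01 -3.08702555e+00  1.94615543e-03]
```

View pics/scene0.png

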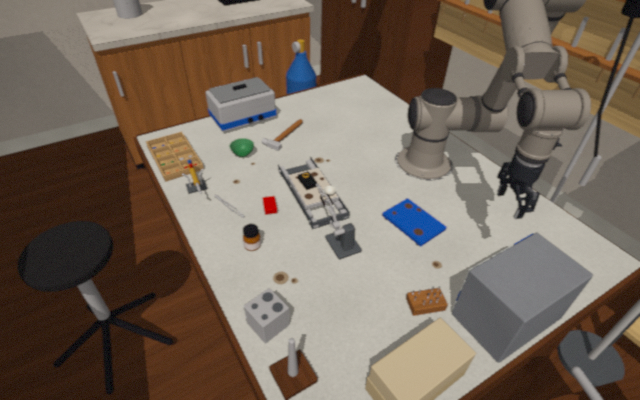

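View pics/top0.png

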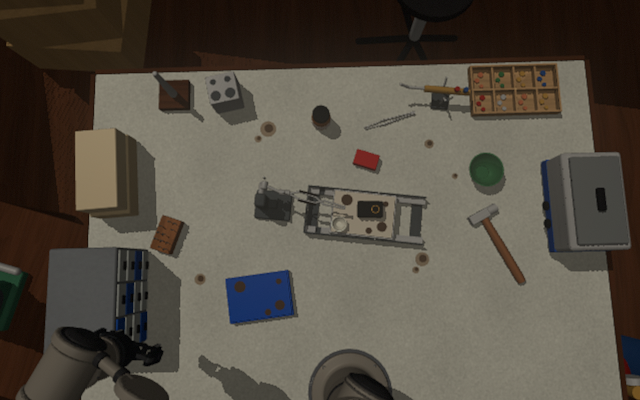

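The scene picture shows the cradle in front of the robot. In the top picture, the third hand is at (273,203), the cradle runs from x=305 to 427, and the board's near edge is at about (397,218). I'll enlarge that area.

```bash
cat > h.py <<'E'
import numpy as np,cv2,pickle
from scipy.spatial.transform import Rotation as R
def ray(c,u,v,z):
    d=R.from_rotvec(c["rotation"]).as_matrix() if np.ndim(c["rotation"])==1 else np.array(c["rotation"])
    r=d@np.array([(u-c["cx"])/c["fx"],(v-c["cy"])/c["fy"],1]);p=np.array(c["xyz"])
    return p+r*(z-p[2])/r[2]
E
python3 - <<'E'
from h import *
d=pickle.load(open("cams.pkl","rb"))
im=d["top"]["image"][170:260,290:440,::-1]
cv2.imwrite("pics/crop.png",cv2.resize(im,None,fx=5.3333,fy=5.3333,interpolation=cv2.INTER_CUBIC))
for p in((305,190),(427,220),(273,205)):print(ray(d["top"],*p,0.03))
E
```

```text
[0.56409767 0.11118381 0.03      ]
[ 0.46822552 -0.23446657  0.03      ]
[0.52303129 0.20385625 0.03      ]
```

View pics/crop.png

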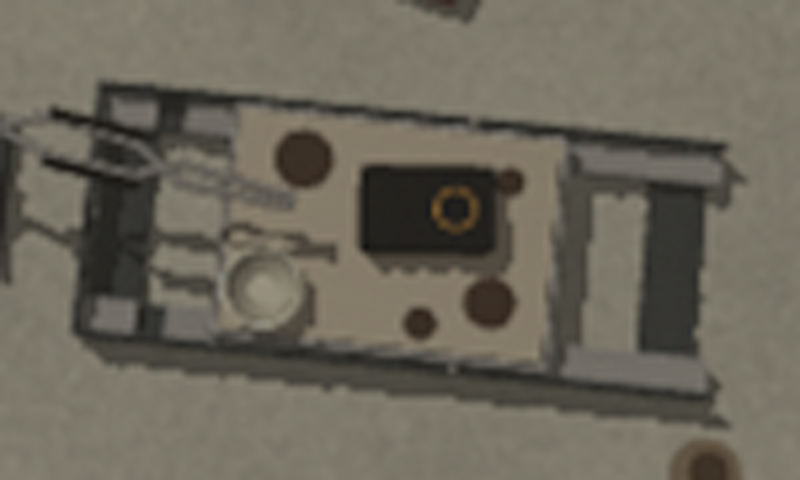

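The crop shows the lips' outer corners at (100,83), (75,333), (727,147) and (715,393). The board's near edge runs from (568,140) to (545,362), and the white marks are at (476,123) and (452,368).

Run:
```python
from h import *
c=pickle.load(open("cams.pkl","rb"))["top"]
P=lambda u,v,z:ray(c,290+(u+.5)/5.3333-.5,170+(v+.5)/5.3333-.5,z)
a,b,e,f=[P(u,v,.036) for u,v in((100,83),(75,333),(727,147),(715,393))]
m1,m2=P(476,123,.036),P(452,368,.036)
g,h=P(568,140,.048),P(545,362,.048)
far=(a+b)/2;near=(e+f)/2;ax=far-near;L=np.linalg.norm(ax);ax/=L
print("L",L,"w",np.linalg.norm(a-b),np.linalg.norm(e-f),"ax",ax,np.degrees(np.arctan2(ax[1],ax[0])))
o=(m1+m2)/2+.038*ax; print("origin by marks",o,"by ends",(far+near)/2, "mid far",far,"near",near)
ed=(g+h)/2;print("edge",ed,np.linalg.norm(g-h),"x in cradle",(ed-o)@ax,"perp",(ed-o)@np.array([-ax[1],ax[0],0]))
y=h-g;print("edge normal deg",np.degrees(np.arctan2(-y[0],y[1])))
from rig import bot
s=bot.get_state();M=R.from_rotvec(s["tcp_rot"]).as_matrix();print(M.round(3))
```

```text
L 0.33858221422555285 w 0.1350736081594572 0.1315087307593015 ax [0.12457501 0.99221019 0.        ] 82.843785938312
origin by marks [ 0.48914515 -0.05335646  0.036     ] by ends [ 0.48880849 -0.0589068   0.036     ] mid far [0.50989794 0.10906557 0.036     ] near [ 0.46771905 -0.22687916  0.036     ]
edge [ 0.47894004 -0.13831085  0.048     ] 0.1184262431757971 x in cradle -0.0855639143442534 perp -0.0004575810754255028
edge normal deg 81.42528796401663
[[-0.932  0.363 -0.001]
 [ 0.363  0.932 -0.001]
 [ 0.    -0.001 -1.   ]]
```

```bash
python3 -c "
from rig import bot
print(bot.read_camera('wrist')['mount'])"; python3 -m creep '[{"dx":1,"dy":-1,"roll":-0.86},{"dx":1,"dy":-1,"roll":-0.86},{"dx":1,"dy":-1,"roll":-0.86},{"dx":1,"dy":-1,"roll":-0.86},{"dx":1,"dy":-1,"roll":-0.86},{"dx":1,"dy":-1,"roll":-0.86},{"dx":1,"dy":-1,"roll":-0.86},{"dx":1,"dy":-1,"roll":-0.86},{"dx":1,"dy":-1,"roll":-0.86},{"dx":1,"dy":-1,"roll":-0.86},{"dx":1,"dy":-1,"roll":-0.86}]' 0
```

```text
[[-2.70172451e-05 -9.59747021e-01 -2.80865903e-01  7.19928938e-02]
 [ 9.99999658e-01 -2.57948017e-04  7.85241651e-04  2.10257484e-04]
 [-8.26082138e-04 -2.80865786e-01  9.59746700e-01 -1.35132835e-01]
 [ 0.00000000e+00  0.00000000e+00  0.00000000e+00  1.00000000e+00]]invalid input at $[0]: expected keys dx, dy, dz, roll
```

```bash
python3 -m creep '[{"dx":1,"dy":-1,"dz":0,"roll":-0.86},{"dx":1,"dy":-1,"dz":0,"roll":-0.86},{"dx":1,"dy":-1,"dz":0,"roll":-0.86},{"dx":1,"dy":-1,"dz":0,"roll":-0.86},{"dx":1,"dy":-1,"dz":0,"roll":-0.86},{"dx":1,"dy":-1,"dz":0,"roll":-0.86},{"dx":1,"dy":-1,"dz":0,"roll":-0.86},{"dx":1,"dy":-1,"dz":0,"roll":-0.86},{"dx":1,"dy":-1,"dz":0,"roll":-0.86},{"dx":1,"dy":-1,"dz":0,"roll":-0.86},{"dx":1,"dy":-1,"dz":0,"roll":-0.86}]' 0
```

```text
clock: 1.52
tool_pos: [0.4663, 0.2132, 0.2391]
tcp_rot: [-2.357, -2.077, 0.001]
contact_force: [-0.5, -0.0, -0.0]
grip_width: -0.0002
grasp_force: 0.0
```

```bash
python3 -m creep '[{"dx":0,"dy":-1,"dz":0,"roll":0},{"dx":0,"dy":-1,"dz":0,"roll":0},{"dx":0,"dy":-1,"dz":0,"roll":0},{"dx":0,"dy":-1,"dz":0,"roll":0},{"dx":0,"dy":-1,"dz":0,"roll":0},{"dx":0,"dy":-1,"dz":0,"roll":0},{"dx":0,"dy":-1,"dz":0,"roll":0},{"dx":0,"dy":-1,"dz":0,"roll":0},{"dx":0,"dy":-1,"dz":0,"roll":0},{"dx":0,"dy":-1,"dz":0,"roll":0},{"dx":0,"dy":-1,"dz":0,"roll":0},{"dx":0,"dy":-1,"dz":0,"roll":0}]' && python3 -m creep '[{"dx":0.1,"dy":-1,"dz":0,"roll":0},{"dx":0.1,"dy":-1,"dz":0,"roll":0},{"dx":0.1,"dy":-1,"dz":0,"roll":0},{"dx":0,"dy":-1,"dz":-0.5,"roll":0},{"dx":0,"dy":-0.2,"dz":-1,"roll":0},{"dx":0,"dy":0,"dz":-1,"roll":0},{"dx":0,"dy":0,"dz":-1,"roll":0},{"dx":0,"dy":0,"dz":0,"roll":0}]'
python3 - <<'E'
from rig import bot
import pickle,cv2
s=bot.get_state();c=bot.read_camera("wrist");pickle.dump((s,c),open("w1.pkl","wb"))
cv2.imwrite("pics/w1.png",c["image"][:,:,::-1])
E
```

```text
clock: 3.02
tool_pos: [0.4655, -0.0866, 0.2391]
tcp_rot: [-2.352, -2.082, 0.0]
contact_force: [-0.6, 0.5, 1.2]
grip_width: 0.0001
grasp_force: 0.0
clock: 4.03
tool_pos: [0.472, -0.1902, 0.1501]
tcp_rot: [-2.35, -2.079, 0.002]
contact_force: [-0.4, 0.5, 0.9]
grip_width: 0.0003
grasp_force: 0.0
```

View pics/w1.png

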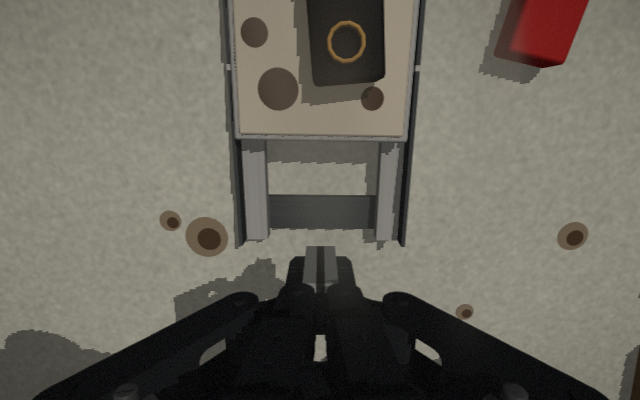

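The wrist picture shows the fingers in line with the cradle. The board's near top edge runs from (238,137) to (405,137), the white marks are at (228,67) and (417,67), and the lip ends are at (240,245) and (403,245).

```bash
cat >> h.py <<'E'
def wcam(s,c):
    T=np.eye(4);T[:3,:3]=R.from_rotvec(s["tcp_rot"]).as_matrix();T[:3,3]=s["tool_pos"]
    W=T@np.array(c["mount"]);k=dict(c);k["xyz"]=W[:3,3];k["rotation"]=W[:3,:3];return k
E
python3 - <<'E'
from h import *
s,c=pickle.load(open("w1.pkl","rb"));k=wcam(s,c)
g,h=ray(k,238,137,.048),ray(k,405,137,.048);m1,m2=ray(k,228,67,.036),ray(k,417,67,.036)
e,f=ray(k,240,245,.036),ray(k,403,245,.036)
print("edge",g,h,(g+h)/2,np.linalg.norm(g-h));print("marks",(m1+m2)/2,np.linalg.norm(m1-m2));print("ends",(e+f)/2,np.linalg.norm(e-f))
v=(m1+m2)/2-(e+f)/2;print(np.linalg.norm(v),np.degrees(np.arctan2(v[1],v[0])))
x=R.from_rotvec(s["tcp_rot"]).as_matrix()[:,0];print(np.degrees(np.arctan2(x[1],x[0])))
print("gap",((m1+m2)/2-(g+h)/2)@(v/np.linalg.norm(v)), "tcp to edge",((g+h)/2-s["tool_pos"])@(v/np.linalg.norm(v)))
E
```

```text
edge [ 0.41911157 -0.130227    0.048     ] [ 0.53792549 -0.14476829  0.048     ] [ 0.47851853 -0.13749765  0.048     ] 0.11970044122951445
marks [ 0.48500775 -0.08996635  0.036     ] 0.13442222408408522
ends [ 0.46782552 -0.22558207  0.036     ] 0.13496463625554098
0.1366998564173457 82.77921649645832
83.00929870533759
gap 0.047969980226751224 tcp to edge 0.05312880133776007
```

```bash
python3 -m creep '[{"dx":0,"dy":0,"dz":-1,"roll":0},{"dx":0,"dy":0,"dz":-1,"roll":0},{"dx":0,"dy":0,"dz":-1,"roll":0},{"dx":0,"dy":0,"dz":-1,"roll":0},{"dx":0,"dy":0,"dz":-0.5,"roll":0},{"dx":0.04,"dy":0.3,"dz":0,"roll":0},{"dx":0.04,"dy":0.3,"dz":0,"roll":0},{"dx":0.03,"dy":0.25,"dz":0,"roll":0},{"dx":0.02,"dy":0.15,"dz":0,"roll":0},{"dx":0.02,"dy":0.15,"dz":0,"roll":0},{"dx":0,"dy":0,"dz":0,"roll":0}]'
python3 - <<'E'
from rig import bot
import pickle,cv2
s=bot.get_state();c=bot.read_camera("wrist");pickle.dump((s,c),open("w2.pkl","wb"))
cv2.imwrite("pics/w2.png",c["image"][:,:,::-1])
E
```

```text
clock: 5.45
tool_pos: [0.477, -0.1619, 0.0394]
tcp_rot: [2.352, 2.082, 0.0]
contact_force: [0.3, 0.7, 0.2]
grip_width: 0.0003
grasp_force: 0.0
```

View pics/w2.png

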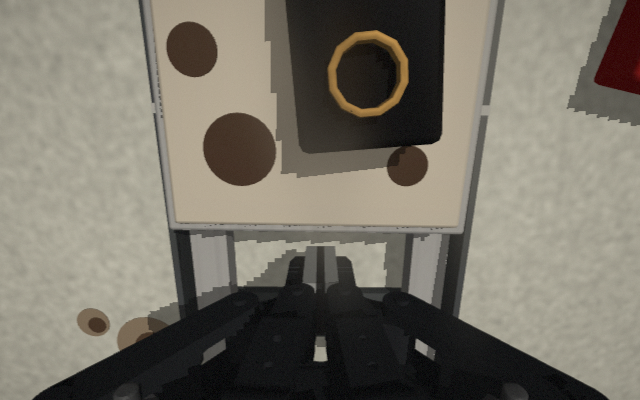

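The fingers stand between the rails, about 13 mm short of the board edge at row 228, clear of everything. I'll lower slightly and start the push.

```bash
python3 -m creep '[{"dx":0.02,"dy":0.15,"dz":-0.14,"roll":0},{"dx":0.02,"dy":0.15,"dz":0,"roll":0},{"dx":0.01,"dy":0.12,"dz":0,"roll":0},{"dx":0.02,"dy":0.12,"dz":0,"roll":0},{"dx":0.01,"dy":0.12,"dz":0,"roll":0},{"dx":0.02,"dy":0.15,"dz":0,"roll":0}]' && python3 -m creep '[{"dx":0.02,"dy":0.15,"dz":0,"roll":0},{"dx":0.02,"dy":0.15,"dz":0,"roll":0},{"dx":0.02,"dy":0.15,"dz":0,"roll":0},{"dx":0.02,"dy":0.15,"dz":0,"roll":0},{"dx":0.02,"dy":0.15,"dz":0,"roll":0},{"dx":0.02,"dy":0.15,"dz":0,"roll":0},{"dx":0.02,"dy":0.15,"dz":0,"roll":0}]'
python3 - <<'E'
from rig import bot
import pickle,cv2
s=bot.get_state();c=bot.read_camera("wrist");pickle.dump((s,c),open("w3.pkl","wb"))
cv2.imwrite("pics/w3.png",c["image"][:,:,::-1])
E
```

```text
clock: 6.25
tool_pos: [0.4795, -0.1418, 0.0358]
tcp_rot: [2.353, 2.082, 0.0]
contact_force: [0.7, -1.9, -2.2]
grip_width: -0.0001
grasp_force: 0.9
clock: 7.12
tool_pos: [0.483, -0.1154, 0.0358]
tcp_rot: [2.352, 2.082, 0.0]
contact_force: [0.9, -1.8, -1.3]
grip_width: -0.0002
grasp_force: 0.9
```

View pics/w3.png

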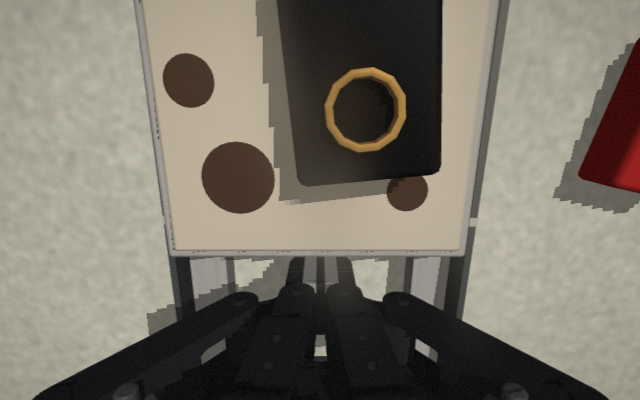

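The fingers are touching the edge (row 253) and the white mark is still ahead (row 222). The board slides at about 2 N, so I'll go on slowly.

```bash
python3 -m creep '[{"dx":0.01,"dy":0.1,"dz":0,"roll":0},{"dx":0.01,"dy":0.1,"dz":0,"roll":0},{"dx":0.01,"dy":0.1,"dz":0,"roll":0},{"dx":0.01,"dy":0.08,"dz":0,"roll":0}]' && python3 -m creep '[{"dx":0.01,"dy":0.05,"dz":0,"roll":0},{"dx":0,"dy":0.05,"dz":0,"roll":0}]'
```

```text
clock: 7.68
tool_pos: [0.484, -0.106, 0.0359]
tcp_rot: [2.352, 2.082, 0.0]
contact_force: [0.0, -1.8, -1.6]
grip_width: 0.0003
grasp_force: 1.0
clock: 7.92
tool_pos: [0.4843, -0.1035, 0.0358]
tcp_rot: [2.352, 2.082, 0.0]
contact_force: [-0.4, -2.4, -0.9]
grip_width: 0.0001
grasp_force: 1.0
```

```bash
python3 -m creep '[{"dx":0.01,"dy":0.05,"dz":0,"roll":0},{"dx":0,"dy":0.05,"dz":0,"roll":0}]' && python3 -m creep '[{"dx":0.01,"dy":0.04,"dz":0,"roll":0},{"dx":0,"dy":0.02,"dz":0,"roll":0}]'
```

```text
clock: 8.18
tool_pos: [0.4845, -0.1011, 0.0358]
tcp_rot: [2.353, 2.082, 0.0]
contact_force: [0.2, -3.3, -0.7]
grip_width: 0.0002
grasp_force: 1.0
clock: 8.43
tool_pos: [0.4847, -0.0995, 0.0358]
tcp_rot: [2.352, 2.082, 0.0]
contact_force: [-1.0, -2.5, -0.7]
grip_width: 0.0002
grasp_force: 1.0
```

```bash
python3 -m creep '[{"dx":0,"dy":0.04,"dz":0,"roll":0},{"dx":0.01,"dy":0.04,"dz":0,"roll":0}]'
python3 - <<'E'
from rig import bot
import pickle,cv2
s=bot.get_state();c=bot.read_camera("wrist");pickle.dump((s,c),open("w4.pkl","wb"))
cv2.imwrite("pics/w4.png",c["image"][:,:,::-1])
E
```

```text
clock: 8.68
tool_pos: [0.4847, -0.0986, 0.0359]
tcp_rot: [2.351, 2.082, -0.002]
contact_force: [-4.2, -11.8, -0.1]
grip_width: 0.0004
grasp_force: 6.4
```

View pics/w4.png

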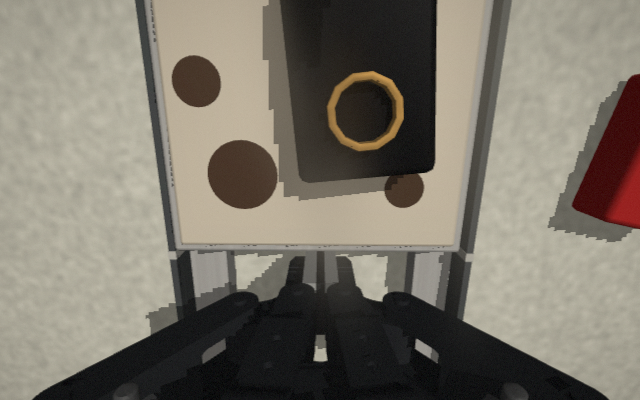

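The force jumped to 12 N. The board's edge (row 248) is now level with the white marks (row 256), and the board looks lower, so it has dropped and stopped. I'll back off straight, then lift and check.

```bash
python3 -m creep '[{"dx":-0.01,"dy":-0.1,"dz":0,"roll":0},{"dx":-0.04,"dy":-0.3,"dz":0,"roll":0},{"dx":-0.06,"dy":-0.5,"dz":0,"roll":0},{"dx":-0.1,"dy":-0.8,"dz":0,"roll":0},{"dx":-0.05,"dy":-0.4,"dz":0.5,"roll":0},{"dx":0,"dy":0,"dz":1,"roll":0},{"dx":0,"dy":0,"dz":1,"roll":0},{"dx":0,"dy":0,"dz":1,"roll":0},{"dx":0,"dy":0,"dz":1,"roll":0},{"dx":0,"dy":0,"dz":0,"roll":0}]'
python3 - <<'E'
from rig import bot
import pickle,cv2
s=bot.get_state();c=bot.read_camera("wrist");t=bot.read_camera("top");pickle.dump((s,c,t),open("w5.pkl","wb"))
a=c["image"][:,:,::-1];b=cv2.resize(t["image"][170:260,290:440,::-1],(640,384),interpolation=cv2.INTER_CUBIC)
cv2.imwrite("pics/w5.png",cv2.resize(cv2.vconcat([a[:320],b[:280]]),(640,600)))
E
```

```text
clock: 9.98
tool_pos: [0.4795, -0.1507, 0.1507]
tcp_rot: [2.349, 2.079, 0.003]
contact_force: [-0.3, 0.7, -0.8]
grip_width: 0.0002
grasp_force: 0.0
```

View pics/w5.png

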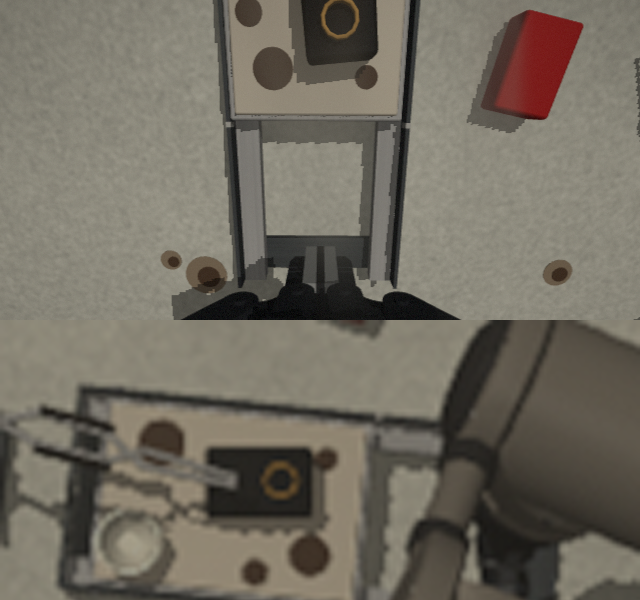

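The edge (231–402, row 117) is by the marks (row 124), and the load is undisturbed. A quick numerical check follows.

Run:
```python
from h import *
s,c,t=pickle.load(open("w5.pkl","rb"));k=wcam(s,c)
m=(ray(k,229,124.5,.036)+ray(k,409,124.5,.036))/2;ax=np.array([.1256,.992,0])
for z in(.042,.048):
  g,h=ray(k,231,117,z),ray(k,402,117,z);print(z,np.linalg.norm(g-h),((g+h)/2-m)@ax)
```

```text
0.042 0.12376762207499699 0.005528923919834749
0.048 0.12072102726010352 0.00565923772861893
```

The width reading is ambiguous, so I'll compare enlarged corners before and after the drop.

Run:
```python
from h import *
w3=pickle.load(open("w3.pkl","rb"))[1]["image"];w4=pickle.load(open("w4.pkl","rb"))[1]["image"];w1=pickle.load(open("w1.pkl","rb"))[1]["image"];w5=pickle.load(open("w5.pkl","rb"))[1]["image"]
cr=lambda i,u,v:cv2.convertScaleAbs(cv2.resize(i[v:v+38,u:u+50,::-1],(400,300),interpolation=cv2.INTER_CUBIC)[:300],alpha=1.3)
print(pickle.load(open("w3.pkl","rb"))[1]["fx"])
# left: left corner, right: right corner ; rows: w1 , w5
o=cv2.vconcat([cv2.hconcat([cr(w1,215,115),cr(w1,385,115)]),cv2.hconcat([cr(w5,215,98),cr(w5,385,98)])])
cv2.imwrite("pics/cmp.png",o)
```

```text
325.2267271344818
```

View pics/cmp.png

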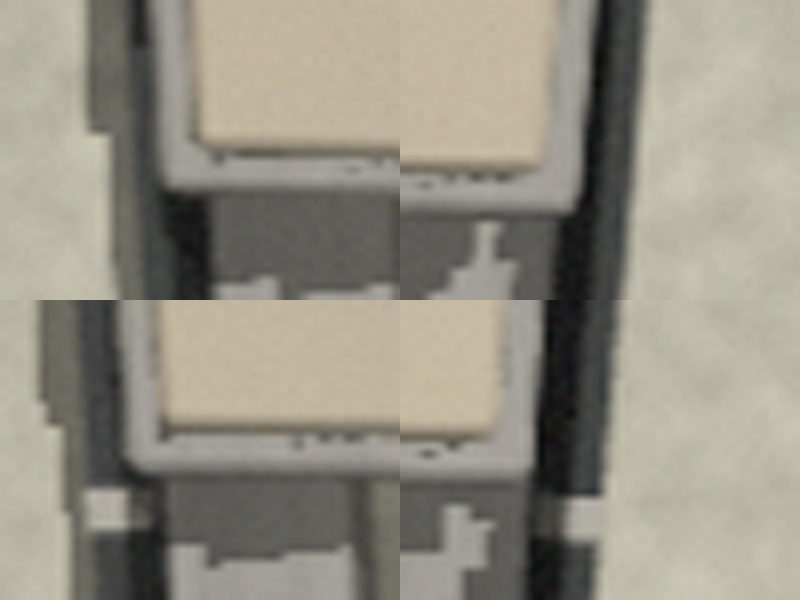

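Enlarged: before, the corners are at (235.3,138.8) and (406.9,141.6). Now they are at (231.3,119.5) and (401.9,119.5), with the marks at (228.1,124.6) and (408.1,124.6).

Run:
```python
from h import *
n=np.linalg.norm
s,c=pickle.load(open("w1.pkl","rb"));k=wcam(s,c);print("before",[n(ray(k,235.3,138.8,z)-ray(k,406.9,141.6,z)) for z in(.042,.048)])
s,c,t=pickle.load(open("w5.pkl","rb"));k=wcam(s,c);m=(ray(k,228.1,124.6,.036)+ray(k,408.1,124.6,.036))/2;ax=np.array([.1256,.992,0])
for z in(.042,.048):
  g,h=ray(k,231.3,119.5,z),ray(k,401.9,119.5,z);print("now",z,n(g-h),((g+h)/2-m)@ax, (g+h)/2)
```

```text
before [np.float64(0.12646396538495927), np.float64(0.12334656251216689)]
now 0.042 0.12373662297158844 0.0038530034933851065 [ 0.48499409 -0.08619144  0.042     ]
now 0.048 0.12069079121335008 0.004026417106118937 [ 0.48504091 -0.08602256  0.048     ]
```

The width matches the dropped height (0.1237 m now against 0.1233 m before), and the edge is within the notch play. The arm is clear.

```bash
python3 -c "
from rig import bot
print(bot.close_job())"
```

```text
the job is handed in; nothing more can be done
None
```

I pushed the board until it dropped into the notches and stopped at about 12 N, then took the hand clear and handed the job in. It measured about 4 mm past nominal home (5.5 mm allowed), and the load looked undisturbed; no verdict came back.

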